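# Set a plate over the board edge for filing and clamp it

## Task

The blue-painted end of the loose aluminium plate is to be filed next. Gently slide the plate over the plywood bench board with the fingertips, without picking it up, until it lies flat along the side of the dark fence bar with just its blue end (25 mm) sticking out over the front edge of the board. Then press the red handle of the toggle clamp all the way down so that the clamp holds the plate there, and leave the other things where they lie.

Things in the scene. Friction and masses are not known exactly. Their poses are not given: they have to be found in the camera images.
- plate: loose aluminium plate with dark hole marks, 120 x 80 mm, 6 mm thick, about 0.3 kg, flat on the board, turned by up to 0.25 rad. Origin: centre of its underside. Its own x runs along the 120 mm; the end at -x (60 mm from the origin), which points to the front edge, carries the blue band, 25 mm wide over the full width
- scribed_line (a point): white scribed line at the inner border of the blue band, middle of the plate's width, on its top face: 25 mm in from the blue end, 35 mm from the plate's origin towards -x. In the end it stands over the board's front edge
- board: fixed plywood board, 165 mm deep, 183 mm wide, top 28 mm above the table, its front jutting 5 to 45 mm over the table's edge. Origin: on its top and front edge, in line with the fence's face. x: square to its front edge, inward; y: left along it; board y -33 to 150 mm. On it a dark steel fence bar, 14 mm high, y -30 to 0, x 3 to 135 mm; the plate lies on its +y side. Stands differently in each run
- edge_mark (a point): point on the board's top front edge, 40 mm along the edge (+y of the board) from the fence's face, axes as the board's. The board ends here, the table a little further in: x < 0 is free air. A plate against the fence has its origin at y = 0 and, with 25 mm out, at x = 35 mm of this frame
- clamp_arm: steel clamp arm with a black rubber pad 19 mm across at its tip. Origin at its pivot, at x 26, y -8, z 42 mm of the board's frame. Open, it stands up over the fence, up to 115 mm above the board, pad 50 mm or more above it; it swings down to the +y side, where the pad presses on the plate 40 mm from the fence's face
- clamp_handle (a joint): angle of the clamp's handle: 0 = lying level, clamp locked (end stop); starts at 0.8 to 1.0 rad, open. Stays where it is left. The arm follows it at 1.1 times the angle; the pad meets the plate just before the stop. Pivot axis parallel to the board's x, at x 26, y -24, z 47 mm of the board's frame; the handle runs from it to -y of the board and swings up by this angle. About 4 N at the grip moves it, 6 to 10 N locks it; with the plate under the pad it rests at about 0.01
- handle_grip (a point): on the axis of the red round handle (17 mm thick), 100 mm from its pivot; the handle ends 26 mm farther out
- file: hand file, 225 mm, wooden handle, lies left of the work; leave alone. Origin on the table under it
- end_cap: grey cast end cap, 60 mm across, 20 mm high, behind and left of the plate; leave alone. Origin: centre of its underside
- tape: roll of yellow tape, 62 mm across, 12 mm high; leave alone. Origin: centre of its underside
- cup: green plastic cup, 70 mm across, 45 mm high; leave alone. Origin: centre of its underside
- screwdriver_g: green screwdriver, 198 mm, lying at the edge to the right of the clamp; leave alone. Origin under its middle

How it is judged:
By the outcome, as a careful person would: the job done as asked, in the order asked, and still so for the second after the job is handed in, with the robot touching nothing.
It also fails if it takes over 64 s, if anything falls off the work surface, if the arm or the gripper's body presses on something with over 40 N, if the wrist force passes 120 N, or if a joint passes its speed limit or range.

## Robot

A 6-joint arm with a two-finger parallel gripper is mounted at the origin on a cart in front of the work surface, level with it; the furniture and walls round the work are solid. World frame = base frame: x ahead of the robot, y to its left, z up, the work surface at z = 0. Lengths are in m, angles in rad, forces in N, time in s.
With the tool pointing down it reaches from about 0.325 to 0.775 m from the base axis. Payload 5.5 kg.
Tool frame: the origin (TCP) lies at the very end of the fingers, on their centre line; the grasp point (between the pads) lies 19 mm behind it; z points along the fingers, y is the line along which they close (so a half turn about z gives the same grasp; the last joint's range is limited). The gripper opens to 85 mm and grips with 20 to 120 N. Pads are 22 mm wide; open, the fingers measure 114 mm over their backs; the gripper's body (76 mm by 85 mm) begins 54 mm behind the grasp point. The pads swing forward as they close: fully open they stand 13 mm farther back than shut.
Start: joints at [-1.389, 0.091, 1.231, -0, 1.82, -0.057], TCP at [0.142, -0.583, 0.231] pointing down, gripper open.
Joint ranges: [-2.87, 2.87], [-0.86, 2.18], [0.17, 2.46], [-1.51, 4.65], [0.06, 2.69], [-2.65, 2.65]. Speed limits (rad/s): [2.57, 2.57, 3.01, 3.14, 3.14, 3.14].

## Interface

Orientations are given as a rotation vector (axis times angle).
In Python, from station import robot, capture, camera_model gives the robot as it stands.
- The arm moves only by the tool servo_tool, never from a script. Its argument "steps" is a list of rows, each an object of numbers: "x", "y", "z": the shift along the tool's x, y, z in units of 25 mm (1.0 is 25 mm); "wx", "wy", "wz": the turn, a rotation vector about the tool's x, y, z in units of 5 degrees (1.0 is 5 degrees); "gripper": the closure in counts, from 0 (fully open) to 255 (shut). In form: [{"x": .., "y": .., "z": .., "wx": .., "wy": .., "wz": .., "gripper": ..}, ...]. A call has 1 to 20 rows; each row shifts and turns the commanded pose from where the row before left it, along the tool's axes as they then stand; what a row does not reach is not made up. A row lasts 1/12 s, in which the tool goes at most 41.7 mm and 7.16 degrees, less where a joint would pass 70% of its speed; a pose out of reach is approached as far as the arm can. A call is refused whole if a number of a shift passes 1 or a number of a turn 1, either way. A call with a gripper value outside its range is refused whole. The fingers move at their own pace and stop on an object; "squeeze" is the grip in N (left out, the last holds). Time passes only in rows, so rows that do not move let the fingers close. It gives the time, the measured TCP pose, the force, the opening and the grip force at its end, in the units of the state.
- robot.get_obs(): the state, without advancing time (a new reading comes with each control period).
- capture(name): name is "side" or "top"; returns the picture (420x560x3 uint8, blue, green, red); there is no depth.
- camera_model(name): a dict with "fx", "fy", "cx", "cy" (pixels), "T" (4x4, takes a point from camera to world coordinates). Camera axes: x right, y up, looking along -z (the intrinsics and any distortion apply to the point x, -y, -z); pixel columns grow to the right and rows downward; lengths in m; the calibration is good to about 2 mm. A picture is of the moment at which its call begins. camera_model takes no time and is no camera call.
- robot.close_job(): hands the job in; it is judged then, once.
The state is a dict: "time_s": time; "joint_pos": joint angles; "qd": joint speeds; "effort": joint torques, N m; "tcp_pos": TCP position; "tcp_rot": TCP orientation; "contact_force": force on the tool from outside, world axes, zero at the start; "ft_torque": the same for the moment, N m; "opening": opening from 0.0 (shut) to 1.0 (fully open); "finger_force": force on a finger pad.
Only numpy, scipy, OpenCV 4.12 (cv2) and the standard library are available. Lean on these libraries where they do the work, as an engineer would, in place of code of your own. Each camera call takes 0.05 s, during which the arm holds its last target. There are 200 camera calls.

## Working session

There is one attempt and no reset: what is moved stays moved. The work goes in short steps, Python scripts to look and compute and a tool call to move; the robot and the scene stay as the last step left them, time stands still between calls to the robot, and variables do not carry over. Pictures are saved under pics/ and viewed, at most 10 in all, crops included, and the job is handed in when it is done.

Besides the shell and the picture viewer there is one more tool, called after ">>>" as a command line: name --argument value ..., lists and objects as JSON in quotes. servo_tool: Moves the arm, as the interface text tells. Its arguments: {"type":"object","properties":{"steps":{"type":"array","items":{"type":"object","properties":{"x":{"type":"number"},"y":{"type":"number"},"z":{"type":"number"},"wx":{"type":"number"},"wy":{"type":"number"},"wz":{"type":"number"},"gripper":{"type":"number"}}}},"squeeze":{"type":"number"}},"required":["steps"]}

```bash
mkdir -p pics; ls; python3 - <<'E'
from station import robot,capture,camera_model
import cv2,numpy as np
for n in("top","side"):
    im=capture(n);cv2.imwrite(f"pics/{n}0.png",im)
    m=camera_model(n);print(n,{k:(np.round(v,4).tolist() if k=="T" else v) for k,v in m.items()})
print(robot.get_obs())
E
```

```text
pics
top {'fx': 516.8251725883853, 'fy': 516.8251725883853, 'cx': 279.20026292568815, 'cy': 217.3453938553778, 'T': [[-0.0188, 0.9908, -0.1342, 0.3085], [-0.9998, -0.0184, 0.0045, -0.0708], [0.002, 0.1342, 0.9909, 1.3866], [0.0, 0.0, 0.0, 1.0]]}
side {'fx': 422.35358696758794, 'fy': 422.35358696758794, 'cx': 282.5643410537963, 'cy': 212.90830208528376, 'T': [[-0.981, 0.0998, -0.1666, 0.2798], [-0.1931, -0.4114, 0.8907, 1.0522], [0.0203, 0.906, 0.4229, 0.5895], [0.0, 0.0, 0.0, 1.0]]}
{'time_s': 0.1, 'joint_pos': array([-1.38866820e+00,  9.18235929e-02,  1.23179008e+00,  3.44273945e-05,
        1.81978980e+00, -5.66911863e-02]), 'qd': array([ 0.00061376, -0.00208883, -0.00341273, -0.00025252,  0.00122964,
       -0.00041172]), 'effort': array([ 2.80798187e-03, -4.60215139e+01, -4.19219863e+01, -4.21040875e-05,
        1.05958083e-02, -1.83686529e-05]), 'tcp_pos': array([ 0.14190198, -0.58271822,  0.23022607]), 'tcp_rot': array([-3.11742375e+00, -3.74043280e-01,  1.25888669e-04]), 'contact_force': array([-0.03127735, -0.0091442 , -0.29481793]), 'ft_torque': array([ 0.0072938 , -0.00495745, -0.04201335]), 'finger_force': 0.0, 'opening': 1.0018129072715656}
```

View pics/top0.png

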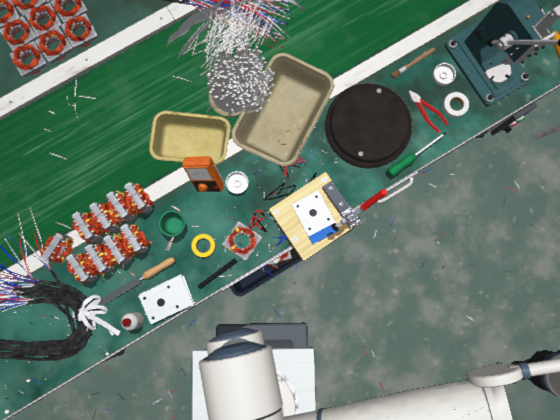

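View pics/side0.png

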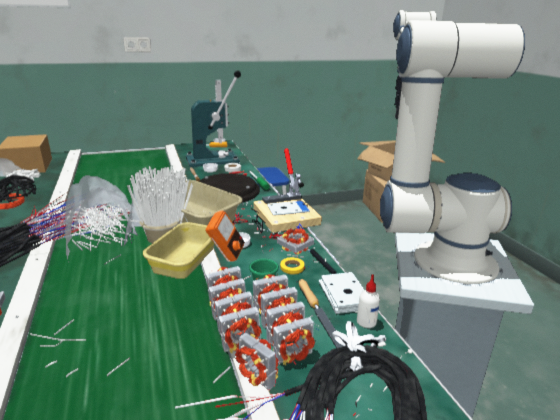

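The top view shows the board around px (315,215), the plate on it with its blue end near (325,233), the fence and clamp near (345,205), and the red handle near (375,200). I'll enlarge that area.

```bash
python3 - <<'E'
import cv2
a=cv2.imread("pics/top0.png")[165:270,260:420];a=cv2.resize(a,None,fx=5,fy=5,interpolation=cv2.INTER_CUBIC);cv2.imwrite("pics/topc.png",a)
b=cv2.imread("pics/side0.png")[140:240,240:340];b=cv2.resize(b,None,fx=6,fy=6,interpolation=cv2.INTER_CUBIC);cv2.imwrite("pics/sidec.png",b)
E
```

```text
(no output)
```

View pics/topc.png

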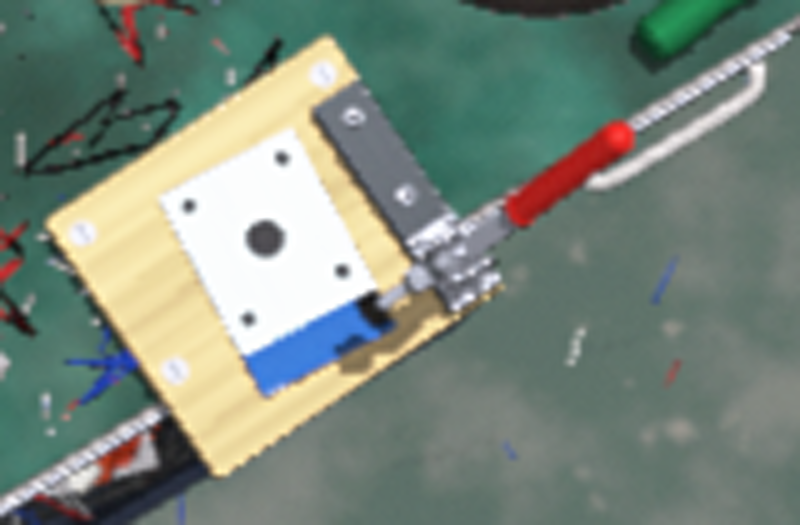

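View pics/sidec.png

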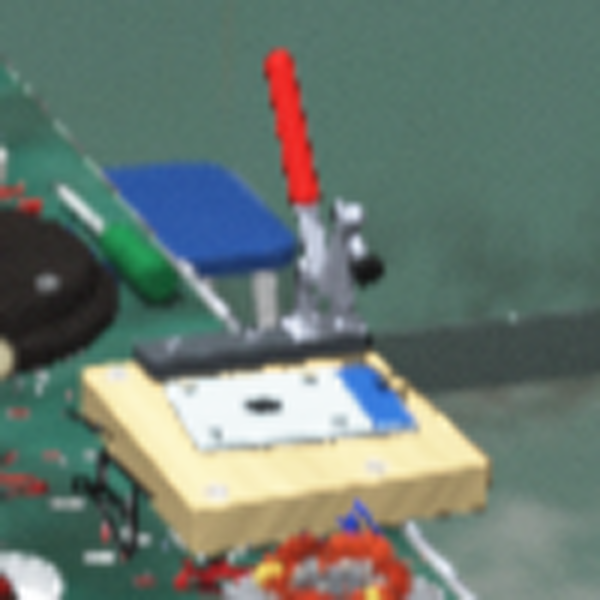

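The crop shows the board's corners at crop px FL (220,475), BL (48,222) and BR (330,38). The plate's corners are near (160,200), (292,128), (392,325) and (265,395), with the blue band at the front end. The red handle runs from (515,215) to (622,135). In the side view it stands up, with the pad open. Next I'll measure these.

```bash
cat > h.py <<'E'
from station import robot,capture,camera_model
import cv2,numpy as np
def ray(cam,uv):
    m=camera_model(cam);T=np.array(m["T"]);uv=np.atleast_2d(np.float64(uv))
    d=np.c_[(uv[:,0]-m["cx"])/m["fx"],-(uv[:,1]-m["cy"])/m["fy"],-np.ones(len(uv))]@T[:3,:3].T
    return T[:3,3],d
def onz(cam,uv,z):
    o,d=ray(cam,uv);return o+d*((z-o[2])/d[:,2])[:,None]
def proj(cam,P):
    m=camera_model(cam);T=np.array(m["T"]);c=(np.atleast_2d(P)-T[:3,3])@T[:3,:3]
    return np.c_[m["cx"]+m["fx"]*c[:,0]/-c[:,2],m["cy"]-m["fy"]*c[:,1]/-c[:,2]]
def edge(img,p,q,w=5,n=40,trim=.12,sign=None):
    """subpixel straight edge near segment p-q: strongest gradient across; returns refined p,q"""
    p,q=np.float64(p),np.float64(q);t=(q-p)/np.linalg.norm(q-p);nn=np.array([-t[1],t[0]])
    s=np.linspace(trim,1-trim,n);o=np.arange(-w,w+.01,.25)
    pts=(p+s[:,None]*(q-p))[:,None]+o[None,:,None]*nn
    v=cv2.remap(np.float32(img),np.float32(pts[...,0]),np.float32(pts[...,1]),cv2.INTER_LINEAR)
    g=cv2.GaussianBlur(np.gradient(v,axis=1),(9,1),1.5);g=abs(g) if sign is None else np.maximum(sign*g,0)
    k=g.argmax(1);e=pts[np.arange(n),k]
    for _ in range(4):
        vx,vy,x0,y0=cv2.fitLine(np.float32(e),cv2.DIST_HUBER,0,.01,.01).ravel()
        r=abs((e-[x0,y0])@[-vy,vx]);e2=e[r<max(1.,1.5*np.median(r))]
        if len(e2)==len(e):break
        e=e2
    L=np.array([x0,y0]),np.array([vx,vy])
    return [L[0]+((a-L[0])@L[1])*L[1] for a in(p,q)],len(e),float(np.median(r))
def inter(a,b):
    A=np.c_[a[1]-a[0],-(b[1]-b[0])];return a[0]+np.linalg.solve(A,b[0]-a[0])[0]*(a[1]-a[0])
E
python3 - <<'E'
from h import *
im=cv2.imread("pics/top0.png");hsv=cv2.cvtColor(im,cv2.COLOR_BGR2HSV)
C=lambda *a:[np.array([x/5+260-.4,y/5+165-.4]) for x,y in a]
FL,BL,BR=C((220,475),(48,222),(330,38));FR,=C((500,295))
R=im[...,2].astype(float);S=hsv[...,1].astype(float)
L={}
for k,p,q in(("left",FL,BL),("back",BL,BR),):
    L[k],n,r=edge(R,p,q);print(k,n,r,L[k])
p,q=C((220,475),(350,388));L["front"],n,r=edge(R,p,q,trim=.08);print("front",n,r,L["front"])
pl=C((160,200),(292,128),(392,325),(265,395))
B=im[...,0].astype(float)
for i,k in enumerate(("pback","pright","pfront","pleft")):
    a,b=pl[i],pl[(i+1)%4]
    if k=="pfront":b,=C((335,357));a,b=b,a
    if k=="pright":b,=C((360,265))
    L[k],n,r=edge(B,a,b,w=3);print(k,n,r,L[k])
p,q=C((315,115),(405,240));L["fence"],n,r=edge(R,p,q,w=4);print("fence",n,r)
W=lambda k,z:[x[:2] for x in onz("top",L[k],z)]
fr,le,ba=W("front",.028),W("left",.028),W("back",.028)
fl=inter(fr,le);bl=inter(le,ba)
ang=lambda l:np.degrees(np.arctan2(*(l[1]-l[0])[::-1]))
print("FL",fl,"BL",bl,"depth",np.linalg.norm(bl-fl))
print("ang left,back,front,fence",ang(le),ang(ba),ang(fr),ang(W("fence",.042)[::-1]))
x=(bl-fl)/np.linalg.norm(bl-fl)
P=[inter(W(a,.034),W(b,.034)) for a,b in(("pfront","pleft"),("pleft","pback"),("pback","pright"),("pright","pfront"))]
print("plate corners",np.round(P,4),[round(float(np.linalg.norm(P[i]-P[(i+1)%4])),4) for i in range(4)])
y=np.array([-x[1],x[0]]);O=fl-.150*y
f=lambda p:np.round(((np.array(p)-O)@np.c_[x,y])*1e3,1)
print("O",O,"x",x,"plate in board",f(P),"fence",f(W("fence",.042)), "backR",f([bl]))
m=cv2.inRange(hsv,(0,170,120),(6,255,255))|cv2.inRange(hsv,(174,170,120),(180,255,255));m[:,:355]=0;m[:,400:]=0;m[:185]=0;m[215:]=0
pts=np.argwhere(m)[:,::-1];print(len(pts),pts.min(0),pts.max(0))
E
```

```text
left 40 0.09179327077583414 [array([302.71640555, 260.19093308]), array([268.70305736, 209.3323464 ])]
back 40 2.7223871840753685e-05 [array([268.65352259, 208.16246201]), array([325.05357042, 171.36253449])]
front 40 0.09230080376176139 [array([303.90218122, 260.04670529]), array([329.81486597, 242.51762948])]
pback 32 0.08755678845104684 [array([291.14604499, 203.72655565]), array([317.82393555, 189.86124032])]
pright 38 0.11391551823492774 [array([318.11712485, 190.13782384]), array([332.45473029, 217.14626052])]
pfront 28 0.22240086844029383 [array([325.66694586, 233.80670247]), array([337.62539849, 228.71943782])]
pleft 38 0.15896018226736186 [array([312.47666296, 243.66794756]), array([291.10418255, 204.87315144])]
fence 40 0.10351929522366621
FL [ 0.3766806  -0.13735816] BL [ 0.51672899 -0.04809442] depth 0.16607698821136663
ang left,back,front,fence 32.51253607986447 -57.59135671953738 -57.168805200183385 32.47049054596942
plate corners [[ 0.4295 -0.1583]
 [ 0.5268 -0.108 ]
 [ 0.5637 -0.1815]
 [ 0.4594 -0.2324]] [0.1095, 0.0822, 0.116, 0.08]
O [ 0.45730322 -0.26384924] x [0.84327387 0.53748413] plate in board [[ 33.3 104. ]
 [142.4  94.1]
 [134.   12.3]
 [ 18.7  25.4]] fence [[131.1   3.3]
 [ 49.6   3.3]] backR [[166.1 150. ]]
164 [361 190] [386 209]
```

>>> servo_tool --steps '[{"wz": -0.94,"gripper": 255},{"wz": -0.94},{"wz": -0.94},{"wz": -0.94},{"x": 0.5,"y": -0.2},{"x": 0.92,"y": -0.42},{"x": 0.92,"y": -0.42},{"x": 0.92,"y": -0.42},{"x": 0.92,"y": -0.42},{"x": 0.92,"y": -0.42},{"x": 0.92,"y": -0.42},{"x": 0.92,"y": -0.42},{"x": 0.92,"y": -0.42},{"x": 0.92,"y": -0.42},{"x": 0.92,"y": -0.42},{"x": 0.92,"y": -0.42},{"x": 0.92,"y": -0.42},{"x": 0.92,"y": -0.42},{"x": 0.92,"y": -0.42},{"x": 0.92,"y": -0.42}]'

```text
validation failed for argument at $.st...
```

```bash
cat >> h.py <<'E'
from scipy.spatial.transform import Rotation as Ro
O=np.array([.4573,-.2638])+.0006*np.array([-.5375,.8433]);X=np.array([.8433,.5375]);Y=np.array([-.5375,.8433])
def st(tgt=None):
    o=robot.get_obs();p=o["tcp_pos"];b=np.array([(p[:2]-O)@X,(p[:2]-O)@Y,p[2]-.028])*1e3
    R=Ro.from_rotvec(o["tcp_rot"]).as_matrix();yaw=np.degrees(np.arctan2(R[1,0],R[0,0]))
    print("t",round(o["time_s"],2),"tcp board mm",b.round(1),"yaw",yaw.round(2),"tilt",np.round(R[2],3),"F",o["contact_force"].round(1),"op",round(o["opening"],2))
    if tgt is not None:
        d=np.array(tgt)-b;w=np.r_[d[0]*X+d[1]*Y,d[2]];print("units tool xyz",(R.T@w/25).round(2),"wz",round((yaw-32.5)/5,2))
E
python3 -c "
from h import *
st([70,130,40])"
```

```text
t 0.1 tcp board mm [-437.4 -100.   202.2] yaw 13.68 tilt [ 0.    -0.002 -1.   ] F [-0.  -0.  -0.3] op 1.0
units tool xyz [ 16.24 -15.25   6.52] wz -3.76
```

>>> servo_tool --steps '[{"x": 0,"y": 0,"z": 0,"wx": 0,"wy": 0,"wz": -0.94,"gripper": 255},{"x": 0,"y": 0,"z": 0,"wx": 0,"wy": 0,"wz": -0.94,"gripper": 255},{"x": 0,"y": 0,"z": 0,"wx": 0,"wy": 0,"wz": -0.94,"gripper": 255},{"x": 0,"y": 0,"z": 0,"wx": 0,"wy": 0,"wz": -0.94,"gripper": 255}]'

```text
time_s: 0.43
tcp_pos: [0.1419, -0.5828, 0.2306]
tcp_rot: [-3.013, -0.884, -0.0]
contact_force: [0.0, -0.2, 0.0]
opening: 0.456
finger_force: 0.0
```

>>> servo_tool --steps '[{"x": 0.5,"y": -0.2,"z": 0,"wx": 0,"wy": 0,"wz": 0,"gripper": 255},{"x": 0.95,"y": -0.43,"z": 0,"wx": 0,"wy": 0,"wz": 0,"gripper": 255},{"x": 0.95,"y": -0.43,"z": 0,"wx": 0,"wy": 0,"wz": 0,"gripper": 255},{"x": 0.95,"y": -0.43,"z": 0,"wx": 0,"wy": 0,"wz": 0,"gripper": 255},{"x": 0.95,"y": -0.43,"z": 0,"wx": 0,"wy": 0,"wz": 0,"gripper": 255},{"x": 0.95,"y": -0.43,"z": 0,"wx": 0,"wy": 0,"wz": 0,"gripper": 255},{"x": 0.95,"y": -0.43,"z": 0,"wx": 0,"wy": 0,"wz": 0,"gripper": 255},{"x": 0.95,"y": -0.43,"z": 0,"wx": 0,"wy": 0,"wz": 0,"gripper": 255},{"x": 0.95,"y": -0.43,"z": 0,"wx": 0,"wy": 0,"wz": 0,"gripper": 255},{"x": 0.95,"y": -0.43,"z": 0,"wx": 0,"wy": 0,"wz": 0,"gripper": 255},{"x": 0.95,"y": -0.43,"z": 0,"wx": 0,"wy": 0,"wz": 0,"gripper": 255},{"x": 0.95,"y": -0.43,"z": 0,"wx": 0,"wy": 0,"wz": 0,"gripper": 255},{"x": 0.95,"y": -0.43,"z": 0,"wx": 0,"wy": 0,"wz": 0,"gripper": 255},{"x": 0.95,"y": -0.43,"z": 0.3,"wx": 0,"wy": 0,"wz": 0,"gripper": 255},{"x": 0.95,"y": -0.43,"z": 0.5,"wx": 0,"wy": 0,"wz": 0,"gripper": 255},{"x": 0.95,"y": -0.43,"z": 0.5,"wx": 0,"wy": 0,"wz": 0,"gripper": 255},{"x": 0.95,"y": -0.43,"z": 0.5,"wx": 0,"wy": 0,"wz": 0,"gripper": 255},{"x": 0.95,"y": -0.43,"z": 0.5,"wx": 0,"wy": 0,"wz": 0,"gripper": 255},{"x": 0.95,"y": -0.43,"z": 0.5,"wx": 0,"wy": 0,"wz": 0,"gripper": 255},{"x": 0.95,"y": -0.43,"z": 0.5,"wx": 0,"wy": 0,"wz": 0,"gripper": 255}]'

```text
time_s: 2.1
tcp_pos: [0.4209, -0.1554, 0.1479]
tcp_rot: [-3.017, -0.875, -0.0]
contact_force: [0.7, 0.1, 0.1]
opening: 0.002
finger_force: 0.0
```

```bash
python3 -c "
from h import *
st([70,130,3])"
```

```text
t 2.1 tcp board mm [ 27.6 110.4 119.9] yaw 32.36 tilt [ 0. -0. -1.] F [0.7 0.1 0.1] op 0.0
units tool xyz [ 1.7  -0.79  4.68] wz -0.03
```

>>> servo_tool --steps '[{"x": 0.85,"y": -0.4,"z": 0.3,"wx": 0,"wy": 0,"wz": 0,"gripper": 255},{"x": 0.85,"y": -0.4,"z": 0.5,"wx": 0,"wy": 0,"wz": 0,"gripper": 255},{"x": 0,"y": 0,"z": 0.8,"wx": 0,"wy": 0,"wz": 0,"gripper": 255},{"x": 0,"y": 0,"z": 0.8,"wx": 0,"wy": 0,"wz": 0,"gripper": 255},{"x": 0,"y": 0,"z": 0.8,"wx": 0,"wy": 0,"wz": 0,"gripper": 255},{"x": 0,"y": 0,"z": 0.6,"wx": 0,"wy": 0,"wz": 0,"gripper": 255},{"x": 0,"y": 0,"z": 0.4,"wx": 0,"wy": 0,"wz": 0,"gripper": 255},{"x": 0,"y": 0,"z": 0.25,"wx": 0,"wy": 0,"wz": 0,"gripper": 255},{"x": 0,"y": 0,"z": 0.15,"wx": 0,"wy": 0,"wz": 0,"gripper": 255},{"x": 0,"y": 0,"z": 0,"wx": 0,"wy": 0,"wz": 0,"gripper": 255}]'

```text
time_s: 2.93
tcp_pos: [0.4457, -0.1176, 0.0335]
tcp_rot: [-3.016, -0.878, 0.0]
contact_force: [0.5, -0.3, 0.3]
opening: -0.004
finger_force: 0.0
```

```bash
python3 - <<'E'
from h import *
st([70,94.5,3])
im=capture("top");cv2.imwrite("pics/t1.png",im)
a=im[165:270,260:400];b=capture("side")[140:240,240:340]
a=cv2.resize(a,(560,420),interpolation=cv2.INTER_CUBIC)
cv2.imwrite("pics/t1c.png",a)
E
```

```text
t 2.93 tcp board mm [ 68.8 129.    5.5] yaw 32.45 tilt [-0. -0. -1.] F [ 0.5 -0.3  0.3] op -0.0
units tool xyz [0.05 1.38 0.1 ] wz -0.01
```

View pics/t1c.png

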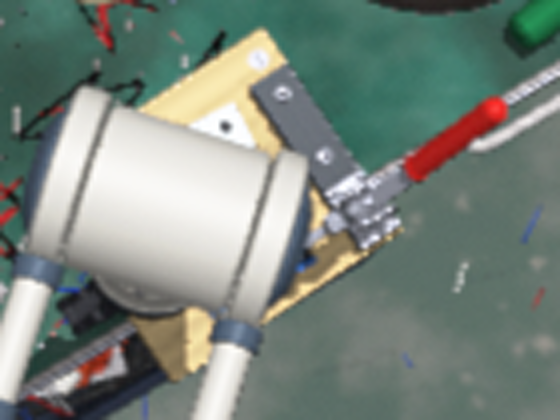

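The arm hides most of the plate in the top view: its wrist covers crop px (40–300, 90–310). I'll lower a little and push toward the fence, watching the force.

>>> servo_tool --steps '[{"x": 0,"y": 0,"z": 0.12,"wx": 0,"wy": 0,"wz": 0,"gripper": 255},{"x": 0,"y": 0.12,"z": 0,"wx": 0,"wy": 0,"wz": 0,"gripper": 255},{"x": 0,"y": 0.12,"z": 0,"wx": 0,"wy": 0,"wz": 0,"gripper": 255},{"x": 0,"y": 0.12,"z": 0,"wx": 0,"wy": 0,"wz": 0,"gripper": 255},{"x": 0,"y": 0.12,"z": 0,"wx": 0,"wy": 0,"wz": 0,"gripper": 255},{"x": 0,"y": 0.12,"z": 0,"wx": 0,"wy": 0,"wz": 0,"gripper": 255},{"x": 0,"y": 0.12,"z": 0,"wx": 0,"wy": 0,"wz": 0,"gripper": 255},{"x": 0,"y": 0.12,"z": 0,"wx": 0,"wy": 0,"wz": 0,"gripper": 255},{"x": 0,"y": 0.12,"z": 0,"wx": 0,"wy": 0,"wz": 0,"gripper": 255},{"x": 0,"y": 0.12,"z": 0,"wx": 0,"wy": 0,"wz": 0,"gripper": 255}]'

```text
time_s: 3.87
tcp_pos: [0.4601, -0.1403, 0.0307]
tcp_rot: [-3.015, -0.878, 0.001]
contact_force: [-2.2, 1.8, 1.6]
opening: -0.0
finger_force: 1.6
```

```bash
python3 -c "
from h import *
st([70,94.5,3])"
```

```text
t 3.87 tcp board mm [ 68.7 102.    2.7] yaw 32.49 tilt [-0.    -0.001 -1.   ] F [-2.2  1.8  1.6] op -0.0
units tool xyz [ 0.05  0.3  -0.01] wz -0.0
```

>>> servo_tool --steps '[{"x": 0,"y": 0.06,"z": 0,"wx": 0,"wy": 0,"wz": 0,"gripper": 255},{"x": 0,"y": 0.06,"z": 0,"wx": 0,"wy": 0,"wz": 0,"gripper": 255},{"x": 0,"y": 0.06,"z": 0,"wx": 0,"wy": 0,"wz": 0,"gripper": 255},{"x": 0,"y": 0.06,"z": 0,"wx": 0,"wy": 0,"wz": 0,"gripper": 255},{"x": 0,"y": 0.06,"z": 0,"wx": 0,"wy": 0,"wz": 0,"gripper": 255},{"x": 0,"y": 0.06,"z": 0,"wx": 0,"wy": 0,"wz": 0,"gripper": 255}]'

```text
time_s: 4.37
tcp_pos: [0.4652, -0.1482, 0.0307]
tcp_rot: [-3.016, -0.879, 0.0]
contact_force: [-1.6, 1.9, 0.0]
opening: -0.001
finger_force: 1.4
```

```bash
python3 - <<'E'
from h import *
st([70,94.5,3])
b=capture("side");cv2.imwrite("pics/s1.png",b)
cv2.imwrite("pics/s1c.png",cv2.resize(b[140:240,240:340],None,fx=6,fy=6,interpolation=cv2.INTER_CUBIC))
E
```

```text
t 4.37 tcp board mm [68.8 92.6  2.7] yaw 32.48 tilt [-0. -0. -1.] F [-1.6  1.9  0. ] op -0.0
units tool xyz [ 0.05 -0.07 -0.01] wz -0.0
```

View pics/s1c.png

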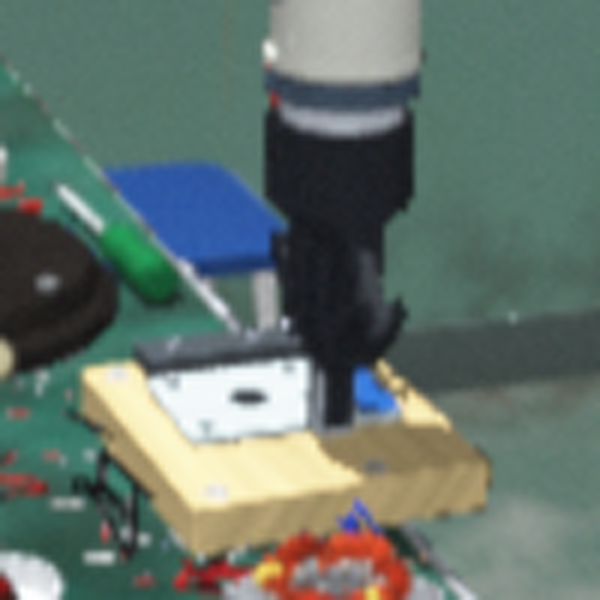

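The side crop shows the finger against the plate's near edge at about (330,420). The plate's back right corner, at (150,375), is close to the fence. I'll keep pushing.

>>> servo_tool --steps '[{"x": 0,"y": 0.06,"z": 0,"wx": 0,"wy": 0,"wz": 0,"gripper": 255},{"x": 0,"y": 0.06,"z": 0,"wx": 0,"wy": 0,"wz": 0,"gripper": 255},{"x": 0,"y": 0.06,"z": 0,"wx": 0,"wy": 0,"wz": 0,"gripper": 255}]'

```text
time_s: 4.67
tcp_pos: [0.4677, -0.152, 0.0308]
tcp_rot: [-3.016, -0.879, -0.0]
contact_force: [-2.5, 1.9, 0.9]
opening: 0.001
finger_force: 1.4
```

>>> servo_tool --steps '[{"x": 0,"y": 0.06,"z": 0,"wx": 0,"wy": 0,"wz": 0,"gripper": 255},{"x": 0,"y": 0.06,"z": 0,"wx": 0,"wy": 0,"wz": 0,"gripper": 255}]'

```text
time_s: 4.83
tcp_pos: [0.469, -0.1539, 0.0307]
tcp_rot: [-3.015, -0.878, 0.001]
contact_force: [-5.7, 6.7, 4.1]
opening: -0.0
finger_force: 4.8
```

>>> servo_tool --steps '[{"x": 0,"y": 0.04,"z": 0,"wx": 0,"wy": 0,"wz": 0,"gripper": 255},{"x": 0,"y": 0,"z": 0,"wx": 0,"wy": 0,"wz": 0,"gripper": 255}]'

```text
time_s: 5.0
tcp_pos: [0.469, -0.1539, 0.0307]
tcp_rot: [-3.012, -0.878, 0.002]
contact_force: [-5.4, 8.0, 4.4]
opening: -0.0
finger_force: 4.8
```

```bash
python3 - <<'E'
from h import *
st([70,94.5,3])
b=capture("side");cv2.imwrite("pics/s2.png",b)
cv2.imwrite("pics/s2c.png",cv2.resize(b[140:240,240:340],None,fx=6,fy=6,interpolation=cv2.INTER_CUBIC))
E
```

```text
t 5.0 tcp board mm [68.9 85.8  2.7] yaw 32.51 tilt [-0.    -0.004 -1.   ] F [-5.4  8.   4.4] op -0.0
units tool xyz [ 0.04 -0.35 -0.01] wz 0.0
```

View pics/s2c.png

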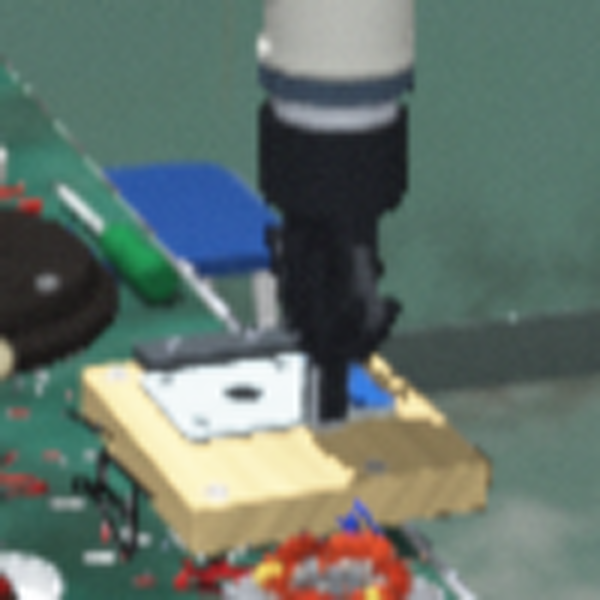

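The plate now looks flush along the fence: the force rose to 10 N with the TCP at y = 86. I'll retreat, lift and go round behind the plate's back end.

>>> servo_tool --steps '[{"x": 0,"y": -0.2,"z": 0,"wx": 0,"wy": 0,"wz": 0,"gripper": 255},{"x": 0,"y": -0.2,"z": -0.3,"wx": 0,"wy": 0,"wz": 0,"gripper": 255},{"x": 0.5,"y": 0,"z": -0.7,"wx": 0,"wy": 0,"wz": 0,"gripper": 255},{"x": 0.8,"y": 0.4,"z": -0.4,"wx": 0,"wy": 0,"wz": 0,"gripper": 255},{"x": 0.8,"y": 0.6,"z": 0,"wx": 0,"wy": 0,"wz": 0,"gripper": 255},{"x": 0.8,"y": 0.6,"z": 0,"wx": 0,"wy": 0,"wz": 0,"gripper": 255},{"x": 0.5,"y": 0.4,"z": 0,"wx": 0,"wy": 0,"wz": 0,"gripper": 255},{"x": 0.25,"y": 0.2,"z": 0,"wx": 0,"wy": 0,"wz": 0,"gripper": 255},{"x": 0,"y": 0,"z": 0,"wx": 0,"wy": 0,"wz": 0,"gripper": 255}]'

```text
time_s: 5.8
tcp_pos: [0.572, -0.1444, 0.066]
tcp_rot: [3.015, 0.879, 0.001]
contact_force: [0.4, -0.5, -0.3]
opening: -0.002
finger_force: 0.0
```

```bash
python3 - <<'E'
from h import *
st([158,40,2.7])
E
```

```text
t 5.8 tcp board mm [160.9  38.4  38. ] yaw 32.5 tilt [ 0.     0.001 -1.   ] F [ 0.4 -0.5 -0.3] op -0.0
units tool xyz [-0.12 -0.07  1.41] wz -0.0
```

>>> servo_tool --steps '[{"x": 0,"y": -0.06,"z": 0.5,"wx": 0,"wy": 0,"wz": 0,"gripper": 255},{"x": 0,"y": 0,"z": 0.5,"wx": 0,"wy": 0,"wz": 0,"gripper": 255},{"x": 0,"y": 0,"z": 0.3,"wx": 0,"wy": 0,"wz": 0,"gripper": 255},{"x": 0,"y": 0,"z": 0.1,"wx": 0,"wy": 0,"wz": 0,"gripper": 255},{"x": -0.12,"y": 0,"z": 0,"wx": 0,"wy": 0,"wz": 0,"gripper": 255},{"x": -0.12,"y": 0,"z": 0,"wx": 0,"wy": 0,"wz": 0,"gripper": 255},{"x": -0.12,"y": 0,"z": 0,"wx": 0,"wy": 0,"wz": 0,"gripper": 255},{"x": -0.12,"y": 0,"z": 0,"wx": 0,"wy": 0,"wz": 0,"gripper": 255},{"x": -0.12,"y": 0,"z": 0,"wx": 0,"wy": 0,"wz": 0,"gripper": 255},{"x": -0.12,"y": 0,"z": 0,"wx": 0,"wy": 0,"wz": 0,"gripper": 255},{"x": -0.12,"y": 0,"z": 0,"wx": 0,"wy": 0,"wz": 0,"gripper": 255}]'

```text
time_s: 6.72
tcp_pos: [0.5528, -0.1543, 0.0315]
tcp_rot: [3.016, 0.879, 0.003]
contact_force: [2.4, 2.3, 1.3]
opening: -0.001
finger_force: 1.8
```

```bash
python3 - <<'E'
from h import *
st([109,40,2.7])
E
```

```text
t 6.72 tcp board mm [139.3  40.4   3.5] yaw 32.49 tilt [ 0.001  0.001 -1.   ] F [2.4 2.3 1.3] op -0.0
units tool xyz [-1.21  0.02  0.03] wz -0.0
```

>>> servo_tool --steps '[{"x": -0.11,"y": 0,"z": 0,"wx": 0,"wy": 0,"wz": 0,"gripper": 255},{"x": -0.11,"y": 0,"z": 0,"wx": 0,"wy": 0,"wz": 0,"gripper": 255},{"x": -0.11,"y": 0,"z": 0,"wx": 0,"wy": 0,"wz": 0,"gripper": 255},{"x": -0.11,"y": 0,"z": 0,"wx": 0,"wy": 0,"wz": 0,"gripper": 255},{"x": -0.11,"y": 0,"z": 0,"wx": 0,"wy": 0,"wz": 0,"gripper": 255},{"x": -0.11,"y": 0,"z": 0,"wx": 0,"wy": 0,"wz": 0,"gripper": 255},{"x": -0.11,"y": 0,"z": 0,"wx": 0,"wy": 0,"wz": 0,"gripper": 255},{"x": -0.11,"y": 0,"z": 0,"wx": 0,"wy": 0,"wz": 0,"gripper": 255},{"x": -0.11,"y": 0,"z": 0,"wx": 0,"wy": 0,"wz": 0,"gripper": 255},{"x": -0.08,"y": 0,"z": 0,"wx": 0,"wy": 0,"wz": 0,"gripper": 255},{"x": 0,"y": 0,"z": 0,"wx": 0,"wy": 0,"wz": 0,"gripper": 255}]'

```text
time_s: 7.63
tcp_pos: [0.5298, -0.169, 0.0313]
tcp_rot: [3.016, 0.878, 0.001]
contact_force: [3.4, 1.9, 4.3]
opening: -0.001
finger_force: 3.0
```

```bash
python3 - <<'E'
from h import *
st([109,40,2.7])
b=capture("side");cv2.imwrite("pics/s3.png",b)
a=capture("top");cv2.imwrite("pics/t3.png",a)
cv2.imwrite("pics/s3c.png",np.hstack([cv2.resize(b[170:230,250:330],(400,300),interpolation=cv2.INTER_CUBIC),cv2.resize(a[180:255,290:390],(400,300),interpolation=cv2.INTER_CUBIC)]))
E
```

```text
t 7.63 tcp board mm [112.1  40.4   3.3] yaw 32.47 tilt [ 0.     0.001 -1.   ] F [3.4 1.9 4.3] op -0.0
units tool xyz [-0.13  0.02  0.02] wz -0.01
```

View pics/s3c.png

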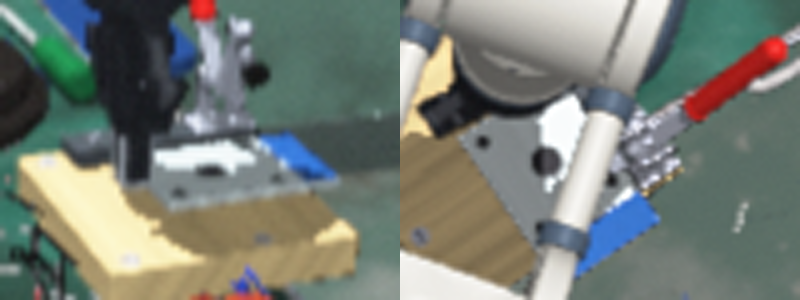

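The crops show the plate flush to the fence with the blue band almost all out over the front edge. The arm's link hides the band's border. I'll clear the arm to the left and measure.

>>> servo_tool --steps '[{"x": 0.3,"y": 0,"z": 0,"wx": 0,"wy": 0,"wz": 0,"gripper": 255},{"x": 0.3,"y": 0,"z": -0.6,"wx": 0,"wy": 0,"wz": 0,"gripper": 255},{"x": 0,"y": -0.5,"z": -0.8,"wx": 0,"wy": 0,"wz": 0,"gripper": 255},{"x": 0,"y": -0.9,"z": -0.6,"wx": 0,"wy": 0,"wz": 0,"gripper": 255},{"x": -0.3,"y": -0.95,"z": 0,"wx": 0,"wy": 0,"wz": 0,"gripper": 255},{"x": -0.5,"y": -0.95,"z": 0,"wx": 0,"wy": 0,"wz": 0,"gripper": 255},{"x": -0.5,"y": -0.95,"z": 0,"wx": 0,"wy": 0,"wz": 0,"gripper": 255},{"x": -0.5,"y": -0.95,"z": 0,"wx": 0,"wy": 0,"wz": 0,"gripper": 255},{"x": -0.5,"y": -0.95,"z": 0,"wx": 0,"wy": 0,"wz": 0,"gripper": 255},{"x": -0.3,"y": -0.95,"z": 0,"wx": 0,"wy": 0,"wz": 0,"gripper": 255},{"x": 0,"y": -0.95,"z": 0,"wx": 0,"wy": 0,"wz": 0,"gripper": 255},{"x": 0,"y": -0.95,"z": 0,"wx": 0,"wy": 0,"wz": 0,"gripper": 255},{"x": 0,"y": -0.5,"z": 0,"wx": 0,"wy": 0,"wz": 0,"gripper": 255}]'

```text
time_s: 8.82
tcp_pos: [0.358, 0.0058, 0.0796]
tcp_rot: [-3.016, -0.878, 0.006]
contact_force: [0.0, -0.4, 0.1]
opening: -0.002
finger_force: 0.0
```

```bash
python3 - <<'E'
from h import *
st([68.8,95,2.7])
b=capture("side");cv2.imwrite("pics/s4.png",b)
a=capture("top");cv2.imwrite("pics/t4.png",a)
cv2.imwrite("pics/t4c.png",np.hstack([cv2.resize(b[170:230,250:330],(240,180),interpolation=cv2.INTER_CUBIC),np.zeros((180,0,3),np.uint8)]))
c=cv2.resize(a[165:270,260:380],(560,490),interpolation=cv2.INTER_CUBIC);cv2.imwrite("pics/t4c.png",c)
E
```

```text
t 8.82 tcp board mm [ 61.2 280.2  51.6] yaw 32.48 tilt [-0.003 -0.001 -1.   ] F [ 0.  -0.4  0.1] op -0.0
units tool xyz [0.32 7.41 1.94] wz -0.0
```

View pics/t4c.png

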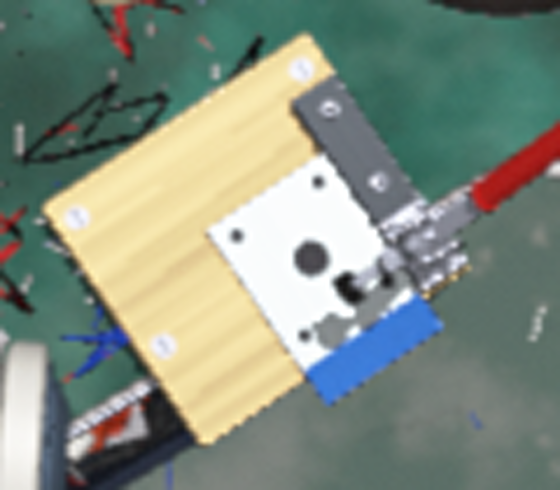

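The clear view shows the plate against the fence. Its corners are at crop px (207,233), (323,155), (443,325) and (330,405), and the blue band is out over the edge. Now to measure it precisely.

```bash
cat > meas.py <<'E'
from h import *
def run(f):
    im=cv2.imread(f);B,G,R=[im[...,i].astype(float) for i in range(3)]
    C=lambda *a:[np.array([x/4.667+260-.4,y/4.667+165-.4]) for x,y in a]
    E={}
    for k,ch,p,q,w,t,z in(("left",R,(205,445),(43,205),4,.1,.028),("back",R,(43,205),(305,35),4,.1,.028),("front",R,(205,445),(305,380),3,.06,.028),
        ("pback",B,(207,233),(323,155),3,.12,.034),("pleft",B,(207,233),(300,365),3,.1,.034),("pfront",B,(330,405),(443,325),3,.1,.034),("scribe",R,(305,372),(418,298),3,.3,.034)):
        l,n,r=edge(ch,*C(p,q),w=w,trim=t);E[k]=[a[:2] for a in onz("top",l,z)]
        v=E[k][1]-E[k][0];print(k,n,round(r,2),"ang",np.degrees(np.arctan2(v[1],v[0])).round(2))
    fl=inter(E["front"],E["left"]);bl=inter(E["back"],E["left"])
    # board frame: x along the left edge, origin x on front line
    x=(bl-fl)/np.linalg.norm(bl-fl);y=np.array([-x[1],x[0]]);o=fl-.150*y
    g=lambda k:np.round((np.array(E[k])-o)@np.c_[x,y]*1e3,1).tolist()
    for k in E:print(k,g(k))
    print("depth",np.linalg.norm(bl-fl))
    return im
if __name__=="__main__":
    import sys;run(sys.argv[1])
E
python3 meas.py pics/t4.png
```

```text
left 40 0.11 ang 32.43
back 40 0.1 ang -57.3
front 40 0.13 ang -57.0
pback 33 0.0 ang -57.0
pleft 39 0.07 ang -147.28
pfront 40 0.1 ang -57.06
scribe 40 0.11 ang -56.45
left [[0.8, 150.0], [165.1, 150.0]]
back [[165.6, 148.8], [166.5, -31.4]]
front [[0.0, 147.8], [0.7, 80.4]]
pback [[101.6, 80.5], [102.4, 0.5]]
pleft [[99.6, 79.6], [8.5, 79.1]]
pfront [[-18.8, 77.3], [-18.1, -1.2]]
scribe [[4.3, 78.6], [5.8, 1.9]]
depth 0.1656302066874571
```

The plate is flush: its angle matches the fence and y runs from 0 to 80. The overhang is about 19.5 mm, so 5.5 mm is still to go. The earlier TCP stop was x = 112.1, so I'll push to about 106.6.

>>> servo_tool --steps '[{"x": 0.3,"y": 0.8,"z": 0,"wx": 0,"wy": 0,"wz": 0,"gripper": 255},{"x": 0.3,"y": 0.95,"z": 0,"wx": 0,"wy": 0,"wz": 0,"gripper": 255},{"x": 0.3,"y": 0.95,"z": 0,"wx": 0,"wy": 0,"wz": 0,"gripper": 255},{"x": 0.3,"y": 0.95,"z": 0,"wx": 0,"wy": 0,"wz": 0,"gripper": 255},{"x": 0.3,"y": 0.95,"z": 0,"wx": 0,"wy": 0,"wz": 0,"gripper": 255},{"x": 0.3,"y": 0.95,"z": 0,"wx": 0,"wy": 0,"wz": 0,"gripper": 255},{"x": 0.3,"y": 0.95,"z": 0,"wx": 0,"wy": 0,"wz": 0,"gripper": 255},{"x": 0.3,"y": 0.95,"z": 0,"wx": 0,"wy": 0,"wz": 0,"gripper": 255},{"x": 0.15,"y": 0.95,"z": 0,"wx": 0,"wy": 0,"wz": 0,"gripper": 255},{"x": 0,"y": 0.8,"z": 0,"wx": 0,"wy": 0,"wz": 0,"gripper": 255},{"x": 0,"y": 0.4,"z": 0.3,"wx": 0,"wy": 0,"wz": 0,"gripper": 255},{"x": 0,"y": 0,"z": 0.6,"wx": 0,"wy": 0,"wz": 0,"gripper": 255},{"x": 0,"y": 0,"z": 0.6,"wx": 0,"wy": 0,"wz": 0,"gripper": 255},{"x": 0,"y": 0,"z": 0.35,"wx": 0,"wy": 0,"wz": 0,"gripper": 255},{"x": 0,"y": 0,"z": 0.1,"wx": 0,"wy": 0,"wz": 0,"gripper": 255},{"x": 0,"y": 0,"z": 0,"wx": 0,"wy": 0,"wz": 0,"gripper": 255}]'

```text
time_s: 10.25
tcp_pos: [0.5417, -0.1631, 0.0304]
tcp_rot: [-3.015, -0.878, 0.004]
contact_force: [0.2, 0.3, -1.3]
opening: 0.005
finger_force: 0.0
```

```bash
python3 - <<'E'
from h import *
st([106.6,40,2.7])
E
```

```text
t 10.25 tcp board mm [125.3  38.9   2.4] yaw 32.48 tilt [-0.002 -0.002 -1.   ] F [ 0.2  0.3 -1.3] op 0.0
units tool xyz [-0.75 -0.04 -0.01] wz -0.0
```

>>> servo_tool --steps '[{"x": -0.12,"y": 0,"z": 0,"wx": 0,"wy": 0,"wz": 0,"gripper": 255},{"x": -0.12,"y": 0,"z": 0,"wx": 0,"wy": 0,"wz": 0,"gripper": 255},{"x": -0.12,"y": 0,"z": 0,"wx": 0,"wy": 0,"wz": 0,"gripper": 255},{"x": -0.12,"y": 0,"z": 0,"wx": 0,"wy": 0,"wz": 0,"gripper": 255},{"x": -0.1,"y": 0,"z": 0,"wx": 0,"wy": 0,"wz": 0,"gripper": 255},{"x": -0.08,"y": 0,"z": 0,"wx": 0,"wy": 0,"wz": 0,"gripper": 255},{"x": -0.06,"y": 0,"z": 0,"wx": 0,"wy": 0,"wz": 0,"gripper": 255},{"x": -0.03,"y": 0,"z": 0,"wx": 0,"wy": 0,"wz": 0,"gripper": 255},{"x": 0,"y": 0,"z": 0,"wx": 0,"wy": 0,"wz": 0,"gripper": 255},{"x": 0,"y": 0,"z": 0,"wx": 0,"wy": 0,"wz": 0,"gripper": 255}]'

```text
time_s: 11.08
tcp_pos: [0.5274, -0.1734, 0.0325]
tcp_rot: [3.016, 0.879, 0.002]
contact_force: [2.2, 2.2, 2.1]
opening: 0.001
finger_force: 1.8
```

```bash
python3 - <<'E'
from h import *
st([106.6,40,2.7])
E
```

```text
t 11.08 tcp board mm [107.7  38.    4.5] yaw 32.49 tilt [ 0.001  0.001 -1.   ] F [2.2 2.2 2.1] op 0.0
units tool xyz [-0.04 -0.08  0.07] wz -0.0
```

>>> servo_tool --steps '[{"x": 0.04,"y": 0,"z": 0.1,"wx": 0,"wy": 0,"wz": 0,"gripper": 255},{"x": -0.06,"y": 0,"z": 0,"wx": 0,"wy": 0,"wz": 0,"gripper": 255},{"x": -0.06,"y": 0,"z": 0,"wx": 0,"wy": 0,"wz": 0,"gripper": 255},{"x": 0,"y": 0,"z": 0,"wx": 0,"wy": 0,"wz": 0,"gripper": 255}]'

```text
time_s: 11.42
tcp_pos: [0.5258, -0.1745, 0.0301]
tcp_rot: [3.016, 0.879, 0.002]
contact_force: [4.0, 1.7, 4.0]
opening: 0.001
finger_force: 2.4
```

```bash
python3 - <<'E'
from h import *
st([106.6,40,2.7])
E
```

```text
t 11.42 tcp board mm [105.8  37.9   2.1] yaw 32.49 tilt [ 0.001  0.001 -1.   ] F [4.  1.7 4. ] op 0.0
units tool xyz [ 0.03 -0.08 -0.03] wz -0.0
```

>>> servo_tool --steps '[{"x": 0.3,"y": 0,"z": 0,"wx": 0,"wy": 0,"wz": 0,"gripper": 255},{"x": 0.1,"y": 0,"z": -0.6,"wx": 0,"wy": 0,"wz": 0,"gripper": 255},{"x": 0,"y": -0.5,"z": -0.6,"wx": 0,"wy": 0,"wz": 0,"gripper": 255},{"x": -0.4,"y": -0.7,"z": 0,"wx": 0,"wy": 0,"wz": 0,"gripper": 255},{"x": -0.7,"y": -0.7,"z": 0,"wx": 0,"wy": 0,"wz": 0,"gripper": 255},{"x": -0.6,"y": -0.6,"z": 0,"wx": 0,"wy": 0,"wz": 0,"gripper": 255},{"x": -0.3,"y": 0,"z": 0.5,"wx": 0,"wy": 0,"wz": 0,"gripper": 255},{"x": 0,"y": 0,"z": 0.5,"wx": 0,"wy": 0,"wz": 0,"gripper": 255},{"x": 0,"y": 0,"z": 0.18,"wx": 0,"wy": 0,"wz": 0,"gripper": 255},{"x": 0,"y": 0,"z": 0,"wx": 0,"wy": 0,"wz": 0,"gripper": 255}]'

```text
time_s: 12.25
tcp_pos: [0.4571, -0.1431, 0.0286]
tcp_rot: [-3.015, -0.877, 0.005]
contact_force: [-0.4, 0.6, 0.4]
opening: 0.001
finger_force: 0.0
```

```bash
python3 - <<'E'
from h import *
st([65,86,2.7])
E
```

```text
t 12.25 tcp board mm [ 64.7 101.3   0.6] yaw 32.46 tilt [-0.003 -0.003 -1.   ] F [-0.4  0.6  0.4] op 0.0
units tool xyz [ 0.01  0.61 -0.09] wz -0.01
```

>>> servo_tool --steps '[{"x": 0,"y": 0.1,"z": -0.09,"wx": 0,"wy": 0,"wz": 0,"gripper": 255},{"x": 0,"y": 0.12,"z": 0,"wx": 0,"wy": 0,"wz": 0,"gripper": 255},{"x": 0,"y": 0.12,"z": 0,"wx": 0,"wy": 0,"wz": 0,"gripper": 255},{"x": 0,"y": 0.1,"z": 0,"wx": 0,"wy": 0,"wz": 0,"gripper": 255},{"x": 0,"y": 0.08,"z": 0,"wx": 0,"wy": 0,"wz": 0,"gripper": 255},{"x": 0,"y": 0.06,"z": 0,"wx": 0,"wy": 0,"wz": 0,"gripper": 255},{"x": 0,"y": 0.05,"z": 0,"wx": 0,"wy": 0,"wz": 0,"gripper": 255},{"x": 0,"y": 0.03,"z": 0,"wx": 0,"wy": 0,"wz": 0,"gripper": 255}]'

```text
time_s: 12.92
tcp_pos: [0.466, -0.1559, 0.032]
tcp_rot: [-3.012, -0.878, 0.002]
contact_force: [-5.3, 7.4, 4.3]
opening: 0.003
finger_force: 4.4
```

```bash
python3 - <<'E'
from h import *
st([65,86,2.7])
E
```

```text
t 12.92 tcp board mm [65.4 85.7  4. ] yaw 32.5 tilt [-0.    -0.004 -1.   ] F [-5.3  7.4  4.3] op 0.0
units tool xyz [-0.01 -0.01  0.05] wz -0.0
```

Contact with the fence is firm at 9 N. I'll retreat left and measure.

>>> servo_tool --steps '[{"x": 0,"y": -0.3,"z": 0,"wx": 0,"wy": 0,"wz": 0,"gripper": 255},{"x": 0,"y": -0.5,"z": -0.4,"wx": 0,"wy": 0,"wz": 0,"gripper": 255},{"x": 0,"y": -0.9,"z": -0.8,"wx": 0,"wy": 0,"wz": 0,"gripper": 255},{"x": 0,"y": -0.95,"z": -0.8,"wx": 0,"wy": 0,"wz": 0,"gripper": 255},{"x": 0,"y": -0.95,"z": 0,"wx": 0,"wy": 0,"wz": 0,"gripper": 255},{"x": 0,"y": -0.95,"z": 0,"wx": 0,"wy": 0,"wz": 0,"gripper": 255},{"x": 0,"y": -0.95,"z": 0,"wx": 0,"wy": 0,"wz": 0,"gripper": 255},{"x": 0,"y": -0.95,"z": 0,"wx": 0,"wy": 0,"wz": 0,"gripper": 255},{"x": 0,"y": -0.95,"z": 0,"wx": 0,"wy": 0,"wz": 0,"gripper": 255},{"x": 0,"y": -0.4,"z": 0,"wx": 0,"wy": 0,"wz": 0,"gripper": 255}]'

```text
time_s: 13.75
tcp_pos: [0.361, 0.009, 0.0823]
tcp_rot: [-3.016, -0.881, -0.002]
contact_force: [-0.1, -1.0, 0.7]
opening: -0.002
finger_force: 0.0
```

```bash
sed -i 's/(207,233),(323,155)/(219,252),(335,174)/;s/(207,233),(300,365)/(219,252),(300,372)/;s/(330,405),(443,325)/(343,423),(456,343)/;s/(305,372),(418,298)/(315,390),(432,315)/;s/(205,445),(305,380),3,.06/(205,445),(295,386),3,.06/' meas.py
python3 - <<'E'
from h import *
st([65,86,2.7])
a=capture("top");cv2.imwrite("pics/t5.png",a);cv2.imwrite("pics/s5.png",capture("side"))
import meas;meas.run("pics/t5.png")
E
```

```text
t 13.75 tcp board mm [ 65.4 281.2  54.3] yaw 32.56 tilt [ 0.001  0.    -1.   ] F [-0.1 -1.   0.7] op -0.0
units tool xyz [-0.03  7.81  2.07] wz 0.01
left 40 0.11 ang 32.43
back 40 0.1 ang -57.3
front 40 0.11 ang -57.0
pback 34 0.0 ang -57.02
pleft 40 0.0 ang -147.57
pfront 40 0.14 ang -57.54
scribe 40 0.18 ang -56.69
left [[0.8, 150.0], [165.0, 150.0]]
back [[165.6, 148.8], [166.4, -31.4]]
front [[0.0, 147.8], [0.6, 87.0]]
pback [[94.7, 80.9], [95.5, 0.9]]
pleft [[86.8, 79.6], [5.2, 79.6]]
pfront [[-25.6, 76.9], [-25.6, -1.6]]
scribe [[-1.8, 79.6], [-0.5, 0.8]]
depth 0.16556619484565632
```

The overhang measures 25.7 ± 0.7 mm and the plate is flush, which is good. Next is the handle angle, triangulated from the red tip in both views.

```bash
python3 - <<'E'
from h import *
def red(f,x0,x1,y0,y1):
    im=cv2.imread(f);h=cv2.cvtColor(im,cv2.COLOR_BGR2HSV);m=cv2.inRange(h,(0,150,110),(8,255,255))|cv2.inRange(h,(172,150,110),(180,255,255))
    k=np.zeros_like(m);k[y0:y1,x0:x1]=255;n,l,s,c=cv2.connectedComponentsWithStats(m&k);i=1+s[1:,4].argmax()
    p=np.argwhere(l==i)[:,::-1].astype(np.float32);mu=p.mean(0);_,_,v=np.linalg.svd(p-mu,full_matrices=False);t=(p-mu)@v[0]
    print(f,len(p),mu,v[0],t.min(),t.max());return mu+t.min()*v[0],mu+t.max()*v[0],mu
a=red("pics/top0.png",355,400,180,215);b=red("pics/side0.png",275,300,145,178)
def tri(u,v):
    o1,d1=ray("top",u);o2,d2=ray("side",v);d1,d2=d1[0],d2[0]
    s=np.linalg.lstsq(np.c_[d1,-d2],o2-o1,rcond=None)[0];P,Q=o1+s[0]*d1,o2+s[1]*d2;return (P+Q)/2,np.linalg.norm(P-Q)
for i,u in enumerate(a):
    for v in b[:2] if i<2 else b[2:]:
        P,e=tri(u,v);w=P[:2]-O;bb=np.array([w@X,w@Y,P[2]-.028])*1e3
        r=bb-[26,-24,47];print(bb.round(1),"gap mm",round(e*1e3,1),"r",np.hypot(r[1],r[2]).round(1),"ang",np.arctan2(r[2],-r[1]).round(3))
E
```

```text
pics/top0.png 175 [373.63428 198.9943 ] [-0.80603385  0.5918695 ] -14.698769 14.707825
pics/side0.png 119 [288.05884 160.96638] [0.1934312  0.98111385] -13.119743 12.375259
[ 27.9 -96.9 150.9] gap mm 0.9 r 126.9 ang 0.959
[  16.9 -115.5   56.2] gap mm 32.5 r 91.9 ang 0.101
[ 38.5 -29.1 168.3] gap mm 32.6 r 121.4 ang 1.529
[ 28.5 -42.7  78.6] gap mm 3.2 r 36.7 ang 1.037
[ 27.9 -71.  112.9] gap mm 1.0 r 80.9 ang 0.951
```

The handle angle is 0.955 rad, and the tip radius of 126.9 mm matches the given 126. I'll go over the clamp to the inner side of the handle.

>>> servo_tool --steps '[{"x": 0,"y": 0,"z": -0.7,"wx": 0,"wy": 0,"wz": 0,"gripper": 255},{"x": 0,"y": 0.3,"z": -0.95,"wx": 0,"wy": 0,"wz": 0,"gripper": 255},{"x": 0,"y": 0.5,"z": -0.95,"wx": 0,"wy": 0,"wz": 0,"gripper": 255},{"x": -0.12,"y": 0.7,"z": -0.95,"wx": 0,"wy": 0,"wz": 0,"gripper": 255},{"x": -0.12,"y": 0.8,"z": -0.95,"wx": 0,"wy": 0,"wz": 0,"gripper": 255},{"x": -0.12,"y": 0.9,"z": -0.95,"wx": 0,"wy": 0,"wz": 0,"gripper": 255},{"x": -0.12,"y": 0.95,"z": 0,"wx": 0,"wy": 0,"wz": 0,"gripper": 255},{"x": -0.12,"y": 0.95,"z": 0,"wx": 0,"wy": 0,"wz": 0,"gripper": 255},{"x": -0.12,"y": 0.95,"z": 0,"wx": 0,"wy": 0,"wz": 0,"gripper": 255},{"x": -0.12,"y": 0.95,"z": 0,"wx": 0,"wy": 0,"wz": 0,"gripper": 255},{"x": -0.12,"y": 0.95,"z": 0,"wx": 0,"wy": 0,"wz": 0,"gripper": 255},{"x": -0.12,"y": 0.95,"z": 0,"wx": 0,"wy": 0,"wz": 0,"gripper": 255},{"x": -0.12,"y": 0.95,"z": 0,"wx": 0,"wy": 0,"wz": 0,"gripper": 255},{"x": -0.12,"y": 0.95,"z": 0,"wx": 0,"wy": 0,"wz": 0,"gripper": 255},{"x": -0.12,"y": 0.95,"z": 0,"wx": 0,"wy": 0,"wz": 0,"gripper": 255},{"x": -0.1,"y": 0.9,"z": 0,"wx": 0,"wy": 0,"wz": 0,"gripper": 255},{"x": 0,"y": 0.7,"z": 0,"wx": 0,"wy": 0,"wz": 0,"gripper": 255},{"x": 0,"y": 0,"z": 0,"wx": 0,"wy": 0,"wz": 0,"gripper": 255}]'

```text
time_s: 15.35
tcp_pos: [0.5093, -0.2989, 0.2165]
tcp_rot: [3.017, 0.874, -0.003]
contact_force: [0.3, -1.0, 0.0]
opening: 0.001
finger_force: 0.0
```

```bash
python3 - <<'E'
from h import *
st([27,-63,138])
E
```

```text
t 15.35 tcp board mm [ 25.  -58.1 188.5] yaw 32.3 tilt [-0.002 -0.    -1.   ] F [ 0.3 -1.   0. ] op 0.0
units tool xyz [0.08 0.2  2.02] wz -0.04
```

>>> servo_tool --steps '[{"x": 0.08,"y": 0.1,"z": 0.5,"wx": 0,"wy": 0,"wz": 0,"gripper": 255},{"x": 0,"y": 0,"z": 0.7,"wx": 0,"wy": 0,"wz": 0,"gripper": 255},{"x": 0,"y": 0,"z": 0.5,"wx": 0,"wy": 0,"wz": 0,"gripper": 255},{"x": 0,"y": 0,"z": 0.3,"wx": 0,"wy": 0,"wz": 0,"gripper": 255},{"x": 0,"y": 0.15,"z": 0.09,"wx": 0,"wy": 0,"wz": 0,"gripper": 255},{"x": 0,"y": 0.16,"z": 0.09,"wx": 0,"wy": 0,"wz": 0,"gripper": 255},{"x": 0,"y": 0.16,"z": 0.11,"wx": 0,"wy": 0,"wz": 0,"gripper": 255},{"x": 0,"y": 0.16,"z": 0.12,"wx": 0,"wy": 0,"wz": 0,"gripper": 255},{"x": 0,"y": 0.16,"z": 0.13,"wx": 0,"wy": 0,"wz": 0,"gripper": 255}]'

```text
time_s: 16.1
tcp_pos: [0.523, -0.313, 0.156]
tcp_rot: [3.015, 0.878, 0.002]
contact_force: [-1.1, 1.8, 2.4]
opening: 0.001
finger_force: 1.6
```

```bash
python3 - <<'E'
from h import *
st([27,-89,118])
E
```

```text
t 16.1 tcp board mm [ 29.  -77.4 128. ] yaw 32.49 tilt [ 0.001  0.002 -1.   ] F [-1.1  1.8  2.4] op 0.0
units tool xyz [-0.08  0.46  0.4 ] wz -0.0
```

>>> servo_tool --steps '[{"x": -0.03,"y": 0.15,"z": 0.13,"wx": 0,"wy": 0,"wz": 0,"gripper": 255},{"x": -0.03,"y": 0.15,"z": 0.13,"wx": 0,"wy": 0,"wz": 0,"gripper": 255},{"x": 0,"y": 0.15,"z": 0.14,"wx": 0,"wy": 0,"wz": 0,"gripper": 255},{"x": 0,"y": 0.13,"z": 0.15,"wx": 0,"wy": 0,"wz": 0,"gripper": 255},{"x": 0,"y": 0.13,"z": 0.15,"wx": 0,"wy": 0,"wz": 0,"gripper": 255},{"x": 0,"y": 0.13,"z": 0.16,"wx": 0,"wy": 0,"wz": 0,"gripper": 255},{"x": 0,"y": 0.12,"z": 0.16,"wx": 0,"wy": 0,"wz": 0,"gripper": 255},{"x": 0,"y": 0.1,"z": 0.17,"wx": 0,"wy": 0,"wz": 0,"gripper": 255},{"x": 0,"y": 0.1,"z": 0.18,"wx": 0,"wy": 0,"wz": 0,"gripper": 255},{"x": 0,"y": 0.09,"z": 0.18,"wx": 0,"wy": 0,"wz": 0,"gripper": 255},{"x": 0,"y": 0.08,"z": 0.18,"wx": 0,"wy": 0,"wz": 0,"gripper": 255}]'

```text
time_s: 17.02
tcp_pos: [0.5392, -0.3418, 0.1113]
tcp_rot: [3.016, 0.878, 0.0]
contact_force: [1.6, -0.9, 3.8]
opening: -0.0
finger_force: 1.6
```

```bash
python3 - <<'E'
from h import *
st([27,-115.6,70.3])
E
```

```text
t 17.02 tcp board mm [  27.2 -110.4   83.3] yaw 32.48 tilt [-0.  0. -1.] F [ 1.6 -0.9  3.8] op -0.0
units tool xyz [-0.01  0.21  0.52] wz -0.0
```

Following the arc well at about 4 N. On to the stop.

>>> servo_tool --steps '[{"x": 0,"y": 0.07,"z": 0.18,"wx": 0,"wy": 0,"wz": 0,"gripper": 255},{"x": 0,"y": 0.07,"z": 0.18,"wx": 0,"wy": 0,"wz": 0,"gripper": 255},{"x": 0,"y": 0.06,"z": 0.18,"wx": 0,"wy": 0,"wz": 0,"gripper": 255},{"x": 0,"y": 0.04,"z": 0.16,"wx": 0,"wy": 0,"wz": 0,"gripper": 255},{"x": 0,"y": 0.03,"z": 0.15,"wx": 0,"wy": 0,"wz": 0,"gripper": 255},{"x": 0,"y": 0.02,"z": 0.15,"wx": 0,"wy": 0,"wz": 0,"gripper": 255},{"x": 0,"y": 0,"z": 0.12,"wx": 0,"wy": 0,"wz": 0,"gripper": 255}]'

```text
time_s: 17.6
tcp_pos: [0.543, -0.3476, 0.0836]
tcp_rot: [3.016, 0.879, 0.0]
contact_force: [-0.6, 0.9, 14.1]
opening: 0.002
finger_force: 7.4
```

```bash
python3 - <<'E'
from h import *
st([27,-118,55.5])
E
```

```text
t 17.6 tcp board mm [  27.3 -117.3   55.6] yaw 32.48 tilt [ 0.  0. -1.] F [-0.6  0.9 14.1] op 0.0
units tool xyz [-0.01  0.03  0.  ] wz -0.0
```

>>> servo_tool --steps '[{"x": 0,"y": 0,"z": 0.1,"wx": 0,"wy": 0,"wz": 0,"gripper": 255},{"x": 0,"y": 0,"z": 0,"wx": 0,"wy": 0,"wz": 0,"gripper": 255},{"x": 0,"y": 0,"z": 0,"wx": 0,"wy": 0,"wz": 0,"gripper": 255}]'

```text
time_s: 17.85
tcp_pos: [0.5431, -0.3476, 0.0835]
tcp_rot: [3.015, 0.878, 0.001]
contact_force: [-2.0, 2.5, 11.0]
opening: -0.001
finger_force: 5.5
```

>>> servo_tool --steps '[{"x": 0,"y": 0,"z": -0.4,"wx": 0,"wy": 0,"wz": 0,"gripper": 255},{"x": 0,"y": 0,"z": -0.8,"wx": 0,"wy": 0,"wz": 0,"gripper": 255},{"x": 0,"y": 0,"z": -0.9,"wx": 0,"wy": 0,"wz": 0,"gripper": 255},{"x": -0.5,"y": 0.3,"z": -0.9,"wx": 0,"wy": 0,"wz": 0,"gripper": 255},{"x": -0.9,"y": 0.5,"z": -0.5,"wx": 0,"wy": 0,"wz": 0,"gripper": 255},{"x": -0.95,"y": 0.5,"z": 0,"wx": 0,"wy": 0,"wz": 0,"gripper": 255},{"x": -0.95,"y": 0.5,"z": 0,"wx": 0,"wy": 0,"wz": 0,"gripper": 255},{"x": -0.95,"y": 0.5,"z": 0,"wx": 0,"wy": 0,"wz": 0,"gripper": 255},{"x": -0.95,"y": 0.5,"z": 0,"wx": 0,"wy": 0,"wz": 0,"gripper": 255},{"x": -0.95,"y": 0.3,"z": 0,"wx": 0,"wy": 0,"wz": 0,"gripper": 255},{"x": -0.95,"y": 0,"z": 0,"wx": 0,"wy": 0,"wz": 0,"gripper": 255},{"x": -0.95,"y": 0,"z": 0,"wx": 0,"wy": 0,"wz": 0,"gripper": 255},{"x": -0.5,"y": 0,"z": 0,"wx": 0,"wy": 0,"wz": 0,"gripper": 255},{"x": 0,"y": 0,"z": 0,"wx": 0,"wy": 0,"wz": 0,"gripper": 255}]'

```text
time_s: 19.02
tcp_pos: [0.4017, -0.529, 0.168]
tcp_rot: [-3.016, -0.873, 0.002]
contact_force: [0.1, -0.2, 0.2]
opening: 0.001
finger_force: 0.0
```

```bash
python3 - <<'E'
from h import *
st()
a=capture("top");cv2.imwrite("pics/t6.png",a);b=capture("side");cv2.imwrite("pics/s6.png",b)
import meas;meas.run("pics/t6.png")
cv2.imwrite("pics/f.png",np.hstack([cv2.resize(b[150:235,245:345],(400,340),interpolation=cv2.INTER_CUBIC),cv2.resize(a[165:267,270:390],(400,340),interpolation=cv2.INTER_CUBIC)]))
E
```

```text
t 19.02 tcp board mm [-189.4 -194.3  140. ] yaw 32.29 tilt [-0.001 -0.002 -1.   ] F [ 0.1 -0.2  0.2] op 0.0
left 40 0.11 ang 32.46
back 40 0.1 ang -57.27
front 40 0.11 ang -57.0
pback 34 0.0 ang -57.02
pleft 40 0.03 ang -147.62
pfront 40 0.12 ang -57.5
scribe 40 0.17 ang -57.1
left [[0.8, 150.0], [165.0, 150.0]]
back [[165.5, 148.6], [166.4, -31.5]]
front [[0.0, 147.8], [0.6, 86.9]]
pback [[94.7, 80.8], [95.4, 0.8]]
pleft [[86.8, 79.4], [5.2, 79.5]]
pfront [[-25.6, 76.8], [-25.6, -1.6]]
scribe [[-1.4, 79.5], [-0.8, 0.6]]
depth 0.16553248495602674
```

View pics/f.png

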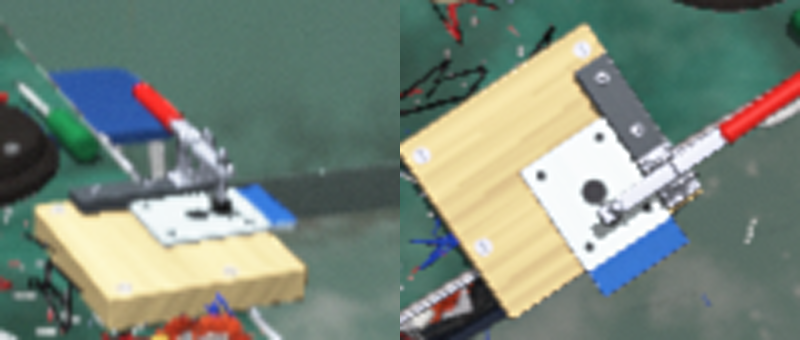

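The views show the handle level, the pad down on the plate near (605,212), and the plate flush with its blue end over the edge. The plate did not shift when clamped, and the arm is clear, so I'm handing in.

```bash
python3 -c "
from station import robot
print(robot.close_job())"
```

```text
the job is handed in; nothing more can be done
None
```

The plate lies flush along the fence with its blue end about 25.7 ± 0.7 mm over the front edge (25 mm asked), the clamp is locked on it, and I handed the job in with the arm clear at about 19 s; no verdict was shown.

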